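Hang the eye spanner on the sliding peg

ROBOT

A 7-joint arm with a two-finger parallel gripper is mounted at the origin on the work surface. World frame = base frame: x ahead of the robot, y to its left, z up, the work surface at z = 0. Lengths are in mm, angles in rad, forces in N, time in s.
With the tool pointing down it reaches from about 400 to 875 mm from the base axis. Payload 19.3 kg.
Tool frame: the origin (TCP) lies at the very end of the fingers, on their centre line; the grasp point (between the pads) lies 19 mm behind it (grip_point_offset is the z of the grasp point in the tool frame, in mm); z points along the fingers, y is the line along which they close (so a half turn about z gives the same grasp; the last joint's range is limited). The gripper opens to 85 mm and grips with 20 to 120 N. Pads are 22 mm wide; open, the fingers measure 114 mm over their backs; the gripper's body (76 mm by 85 mm) begins 54 mm behind the grasp point. The pads swing forward as they close: fully open they stand 13 mm farther back than shut.
Start: joints at [1.123, 0.521, -0.036, 1.599, 0.021, 1.021, -0.113], TCP at [230.519, -580.925, 193.691] pointing down, gripper open.
Joint ranges: [-2.91, 2.91], [-0.3, 2.13], [-1.5, 1.42], [0.17, 2.43], [-1.26, 4.41], [0.16, 1.93], [-2.52, 2.52]. Speed limits (rad/s): [1.89, 1.89, 2.39, 2.39, 3.01, 3.01, 3.01].

INTERFACE

Orientations are given as a 3x3 rotation matrix whose columns are the frame's x, y, z axes.
In Python, from workcell import movep, movel, goto_joints, open_gripper, clamp, wait, inverse_kinematics, read_state, camera, PlanningError, finish_job, grip_point_offset gives the robot as it stands. Calls block until the motion is done:
- movep(position, orientation): joint-space move of the TCP to a pose.
- movel(position, frame=None, max_speed=150, guard=None): straight line of the TCP; frame=None keeps the orientation; max_speed is the mean speed in mm/s. With guard (N) it stops when the force on the tool has changed by that much, and returns True; else False.
- goto_joints(angles): joint-space move.
- open_gripper() and clamp(): open the fingers fully, or close them until they stop; the grip force is fixed at half the most.
- wait(seconds).
- inverse_kinematics(position, orientation): joint angles nearest the present ones, or None.
- read_state(): the state.
- camera(name): name is "scene" or "side" or "wrist"; returns a dict with "image" (400x640x3 uint8, blue, green, red), "range_z" (400x640 float32, mm along the optical axis (not along the pixel's ray), 0 where there is no reading), "fx", "fy", "cx", "cy" (pixels), "cam_to_world" (4x4, takes a point from camera to world coordinates). Camera axes: x right, y up, looking along -z (the intrinsics and any distortion apply to the point x, -y, -z); pixel columns grow to the right and rows downward; lengths in mm; the calibration is good to about 2 mm. The wrist camera is an equidistant fisheye: a pixel r from the principal point sees the ray r / f radians off the axis. A picture is of the moment at which its call begins.
A pose or a line that the arm cannot do raises PlanningError and nothing moves.
- finish_job(): hands the job in; it is judged then, once.
The state is a dict: "time": time; "qpos": joint angles; "qvel": joint speeds; "joint_efforts": joint torques, N m; "eef_pos": TCP position; "tool_rot": TCP orientation; "ft_force": force on the tool from outside, world axes, zero at the start; "torque": the same for the moment, N m; "finger_gap": finger opening in mm; "gripper_force": force on a finger pad.
Only numpy, scipy, OpenCV 4.12 (cv2) and the standard library are available. Lean on these libraries where they do the work, as an engineer would, in place of code of your own. Each camera call takes 0.05 s, during which the arm holds its last target. There are 200 camera calls.

TASK

Hang the spanner that has a round eye at one end (the other two have an open jaw at both ends) by that eye on the peg of the black rail, so that it hangs from the peg on its own. The peg can stand anywhere along the rail's slot, and nobody has noted where, so look or feel for it. Leave the other spanners, the canister, the flask and the heater core where they are.

Things in the scene. Friction and masses are not known exactly. Their poses are not given: they have to be found in the camera images.
- eye_spanner: The spanner to hang: flat steel, 196 mm long, 10 mm thick, about 0.24 kg, lying on the counter. Origin: underside, mid-length, near the centre of mass; x runs along it towards the eye, z up. Shank 20 mm wide with parallel sides (x -50 to 52 mm). Eye at the +x end: ring of 46 mm outer, 26 mm inner diameter. Other end: open jaw 44 mm wide.
- eye (a point): Centre of that eye's hole, 75 mm from the spanner's origin along its x and 5 mm above its underside.
- stand: Fixed stand: grey base plate (x -30 to 100 mm, 260 mm along y, 10 mm thick), two posts at y = +-118 mm under the rail, and across them the black rail, a slat 260 mm long (along y), 45 mm wide, 14 mm thick, whose face slopes 30 degrees down towards the robot. Origin: on the counter, straight below rail_mid; -x looks to the robot, y runs along the rail, z up. Free space before and below the rail.
- rail_mid (a point): Middle of the rail's face, 225 mm above the counter. The face looks along (-0.5, 0, 0.866) of the stand. One rigid polished round peg, 14 mm thick, domed tip, stands square out of the face, leaning 30 degrees from vertical to the robot, 62 mm long. Its foot is on the face's middle line, anywhere from stand y -55 to +55 mm: not reported, see or feel for it. Nothing else sticks out.
- open_spanner_a: Bystander: spanner 190 mm long, 10 mm thick, with an open jaw 44 mm wide at both ends and no eye, lying on the counter. Origin: underside, mid-length; x along it.
- open_spanner_b: Bystander: spanner 165 mm long, 10 mm thick, with an open jaw 40 mm wide at both ends and no eye, lying on the counter. Origin: underside, mid-length; x along it.
- canister: Bystander: galvanized sample canister, 110 mm in diameter, 181 mm tall with its bail. Origin: centre of the underside.
- flask: Bystander: silvered glass vacuum flask, 90 mm in diameter, 218 mm tall. Origin: centre of the underside.
- heater_core: Bystander: grey ribbed ceramic heater core, 67 mm in diameter, 110 mm tall, standing. Origin: centre of the underside.
Mind the look-alikes: they are no part of the job. What is shaped like the eye_spanner but blue or orange is not meant.

How it is judged:
By the outcome, as a careful person would: the job done as asked, in the order asked, and still so for the second after the job is handed in, with the robot touching nothing.
It also fails if it takes over 54 s, if anything falls off the work surface, if the arm or the gripper's body presses on something with over 40 N, if the wrist force passes 120 N, or if a joint passes its speed limit or range.

## Working session

There is one attempt and no reset: what is moved stays moved. The work goes in short steps, each a Python script; the robot and the scene stay as the last script left them, time stands still between calls to the robot, and variables do not carry over. Pictures are saved under pics/ and viewed, at most 13 in all, crops included, and the job is handed in when it is done.

```bash
ls; mkdir -p pics; cat > h.py <<'E'
import numpy as np, cv2, pickle
from workcell import *
def shot(name, tag):
    c=camera(name); pickle.dump(c,open(f'pics/{tag}.pkl','wb')); cv2.imwrite(f'pics/{tag}.png',c['image']); return c
def load(tag): return pickle.load(open(f'pics/{tag}.pkl','rb'))
def ray(c,u,v,fish=False):
    """camera centre and unit world rays for pixels"""
    a=np.stack([(np.asarray(u,float)-c['cx'])/c['fx'],(np.asarray(v,float)-c['cy'])/c['fy']],-1)
    if fish:
        t=np.linalg.norm(a,axis=-1,keepdims=True); xy=a*np.sinc(t/np.pi)  # sin(t)*a/t
        d=np.concatenate([xy,np.cos(t)],-1)
    else: d=np.concatenate([a,np.ones_like(a[...,:1])],-1)
    M=c['cam_to_world']; d=d*[1,-1,-1]
    d=d@M[:3,:3].T
    return M[:3,3], d/np.linalg.norm(d,axis=-1,keepdims=True)
def on_z(c,u,v,z,fish=False):
    o,d=ray(c,u,v,fish); return o+d*((z-o[2])/d[...,2])[...,None]
def proj(c,P,fish=False):
    M=c['cam_to_world']; p=(np.asarray(P,float)-M[:3,3])@M[:3,:3]*[1,-1,-1]
    if fish:
        r=np.linalg.norm(p[...,:2],axis=-1); k=np.arctan2(r,p[...,2])/r
        return np.stack([p[...,0]*k*c['fx']+c['cx'],p[...,1]*k*c['fy']+c['cy']],-1)
    return np.stack([p[...,0]/p[...,2]*c['fx']+c['cx'],p[...,1]/p[...,2]*c['fy']+c['cy']],-1)
def tri(c1,p1,c2,p2,f1=False,f2=False):
    o1,d1=ray(c1,*p1,f1); o2,d2=ray(c2,*p2,f2)
    s=np.linalg.lstsq(np.stack([d1,-d2],1),o2-o1,rcond=None)[0]
    a,b=o1+d1*s[0],o2+d2*s[1]; return (a+b)/2, np.linalg.norm(a-b)
def depth_pts(c):
    v,u=np.mgrid[:400,:640]; z=c['range_z']
    p=np.stack([(u-c['cx'])/c['fx']*z,-(v-c['cy'])/c['fy']*z,-z],-1)
    M=c['cam_to_world']; return p@M[:3,:3].T+M[:3,3]
E
python3 - <<'E'
from h import *
for n in ('scene','side','wrist'):
    c=shot(n,n+'0'); print(n,c['fx'],c['cx'],c['cy'],np.round(c['cam_to_world'],3).tolist(), (c['range_z']>0).mean())
s=read_state(); print(s['time'],s['eef_pos'],np.round(s['tool_rot'],3).tolist(),s['ft_force'],grip_point_offset)
E
```

```text
pics
scene 366.6435606856901 326.2255832592387 202.06152310727407 [[-0.601, -0.607, 0.519, 1042.213], [0.799, -0.446, 0.404, 482.813], [-0.014, 0.658, 0.753, 1023.701], [0.0, 0.0, 0.0, 1.0]] 0.996109375
side 408.2050443052028 316.63537508943307 201.6906629111078 [[-0.99, 0.082, -0.114, 308.275], [-0.14, -0.625, 0.768, 904.509], [-0.009, 0.776, 0.631, 896.54], [0.0, 0.0, 0.0, 1.0]] 0.99595703125
wrist 309.70691628693146 319.4736501588598 201.16831149733812 [[0.37, 0.892, 0.26, 296.869], [-0.929, 0.355, 0.103, -553.784], [-0.001, -0.28, 0.96, 373.498], [0.0, 0.0, 0.0, 1.0]] 0.99219921875
0.15 [ 230.40147255 -580.69879676  193.275985  ] [[0.929, 0.369, -0.0], [0.369, -0.929, 0.001], [-0.0, -0.001, -1.0]] [-0.14970509 -0.82063328 -0.81918708] -18.700000000000003
```

View pics/scene0.png

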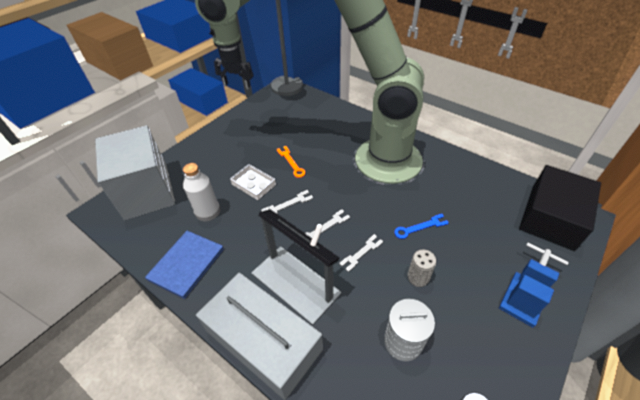

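View pics/side0.png

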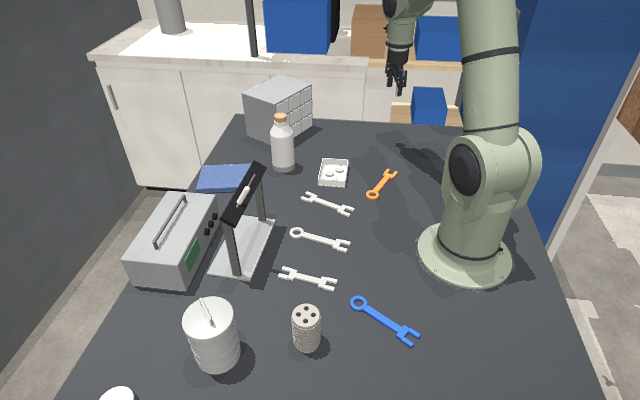

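Candidates, as side / scene pixels:
- White spanners: (328,204)/(290,203), (320,240)/(325,225) and (308,278)/(360,252).
- Orange look-alike: (381,184)/(290,162).
- Blue look-alike: (385,320)/(421,226).

In the side view only the middle white one has a ring, at about (297,233), so I choose that one and check it in close crops.

```bash
python3 - <<'E'
from h import *
a=load('side0'); b=load('scene0')
cv2.imwrite('pics/sidecrop.png',cv2.resize(a['image'][160:290,210:370],None,fx=4.6,fy=4.6,interpolation=cv2.INTER_CUBIC))
cv2.imwrite('pics/scenecrop.png',cv2.resize(b['image'][185:275,255:385],None,fx=6,fy=6,interpolation=cv2.INTER_CUBIC))
# white blobs on the counter
for n,c in (('side',a),('scene',b)):
    P=depth_pts(c); hsv=cv2.cvtColor(c['image'],cv2.COLOR_BGR2HSV)
    m=((hsv[...,1]<45)&(hsv[...,2]>130)&(P[...,2]>-10)&(P[...,2]<25)&(P[...,0]>350)&(P[...,0]<900)&(abs(P[...,1])<450)).astype(np.uint8)
    k,l,st,ce=cv2.connectedComponentsWithStats(m)
    for i in range(1,k):
        if st[i,4]>60:
            q=P[l==i]; v,u=np.where(l==i); g=on_z(c,u,v,10.); mu=g.mean(0); w,V=np.linalg.eigh(np.cov((g-mu)[:,:2].T))
            s=(g-mu)[:,:2]@V[:,1]
            print(n,np.round(ce[i]),st[i,4],'ray@10',mu.round(1),'dir',V[:,1].round(3),'ext',s.min().round(),s.max().round(),'depth z',np.median(q[:,2]).round(1))
    # rail: black slat above counter
    m=(hsv[...,2]<70)&(P[...,2]>195)&(P[...,2]<245)&(P[...,0]>450)&(abs(P[...,1])<300)
    q=P[m]; print(n,'rail',m.sum(),q.mean(0).round(1)); 
    if m.sum()>50:
        U,S,Vt=np.linalg.svd(q-np.median(q,0),full_matrices=False); print(Vt.round(3),np.ptp((q-q.mean(0))@Vt.T,axis=0).round(1))
    m=(hsv[...,2]>110)&(P[...,2]>205)&(P[...,2]<300)&(P[...,0]>450)&(P[...,0]<900)&(abs(P[...,1])<130)
    v,u=np.where(m); print(n,'peg',m.sum(),u.min() if m.any() else 0,u.max(),v.min(),v.max(),P[m].min(0).round(),P[m].max(0).round())
    m=(P[...,2]<8)&(abs(P[...,1])<300)&(P[...,0]>350)&(P[...,0]<800);print('counter z',np.median(P[...,2][m]))
E
```

```text
side [333. 173.] 635 ray@10 [ 432.7 -353.6   10. ] dir [-0.038  0.999] ext -93.0 87.0 depth z 8.2
side [327. 203.] 346 ray@10 [ 435.2 -171.7   10. ] dir [-0.917  0.399] ext -96.0 96.0 depth z 10.5
side [243. 248.] 2131 ray@10 [658.1  69.5  10. ] dir [0.117 0.993] ext -144.0 126.0 depth z 11.0
side [319. 239.] 451 ray@10 [437.8   3.7  10. ] dir [-0.965  0.263] ext -101.0 96.0 depth z 10.4
side [308. 278.] 517 ray@10 [446.4 164.6  10. ] dir [-0.984  0.18 ] ext -85.0 81.0 depth z 10.4
side [163. 286.] 181 ray@10 [837.4 245.7  10. ] dir [-1.     0.005] ext -67.0 66.0 depth z 15.5
side rail 939 [629.8  81.4 225.4]
[[-0.067 -0.998  0.005]
 [ 0.864 -0.055  0.501]
 [-0.5    0.038  0.865]] [263.3  43.9  29.4]
side peg 149 236 254 165 205 [598. -35. 221.] [647. 127. 283.]
counter z 1.3206757437957322
scene [253. 182.] 804 ray@10 [ 426.9 -355.    10. ] dir [0.113 0.994] ext -93.0 84.0 depth z 6.3
scene [289. 202.] 286 ray@10 [ 424.3 -172.3   10. ] dir [-0.885  0.466] ext -105.0 87.0 depth z 8.3
scene [329. 223.] 258 ray@10 [414.3   5.5  10. ] dir [-0.95   0.313] ext -90.0 73.0 depth z 8.4
scene [361. 252.] 412 ray@10 [449.1 161.1  10. ] dir [-0.983  0.182] ext -82.0 87.0 depth z 8.7
scene [294. 284.] 2925 ray@10 [668.8  59.7  10. ] dir [0.106 0.994] ext -135.0 130.0 depth z 9.3
scene rail 1113 [636.4  72.1 226.1]
[[ 0.059  0.998 -0.005]
 [ 0.93  -0.053  0.365]
 [-0.364  0.027  0.931]] [259.7  50.4  40.5]
scene peg 133 262 322 209 245 [597. -70. 212.] [636. 124. 280.]
counter z -0.3990913957096609
```

View pics/sidecrop.png

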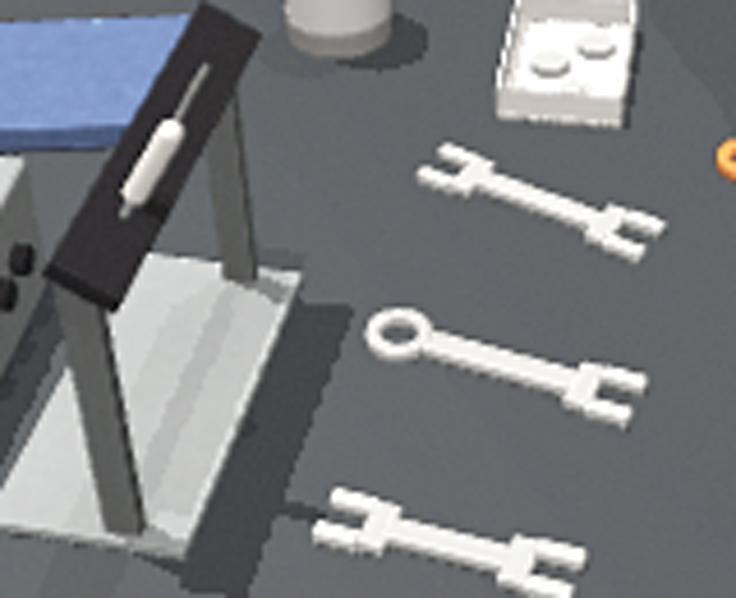

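View pics/scenecrop.png

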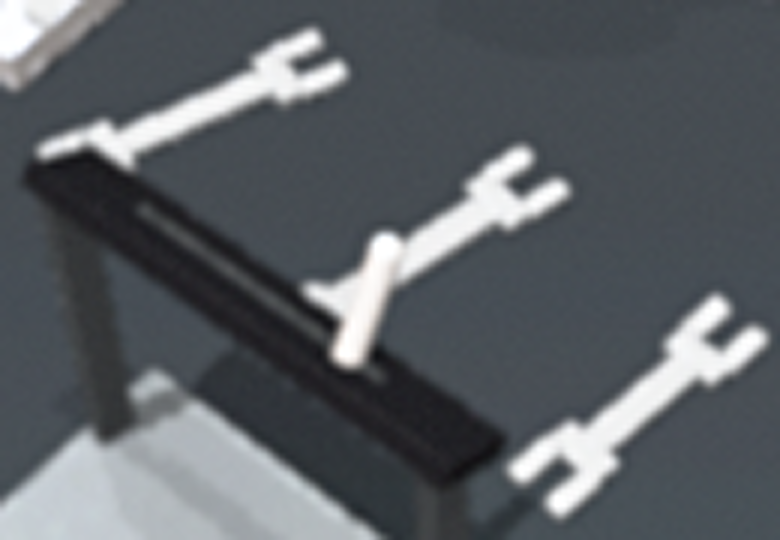

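The side crop confirms it: the middle spanner has a round eye, with crop centre (399,334), i.e. side pixel (296.7,232.6). The two around it have jaws at both ends. The peg runs from crop (133,200) to (177,121) in the side view, and from (348,360) to (388,238) in the scene crop.

```bash
python3 - <<'E'
from h import *
a=load('side0'); b=load('scene0')
n=np.array([-.5,.033,.8655]); n/=np.linalg.norm(n); r0=np.array([633,76,225.7])
L=[];bright={}
for k,c in (('side',a),('scene',b)):
    P=depth_pts(c); h=(P-r0)@n; hsv=cv2.cvtColor(c['image'],cv2.COLOR_BGR2HSV)
    black=(hsv[...,2]<70)&(abs(h)<12)&(abs(P[...,0]-633)<40)&(abs(P[...,1]-76)<140)
    q=P[black]; q=q[abs((q-r0)@n)<5]; 
    m=q.mean(0); nn=np.linalg.svd(q-m,full_matrices=False)[2][2]; print(k,'plane',m.round(1),(nn*np.sign(nn[2])).round(3),'yrange',q[:,1].min(),q[:,1].max())
    pm=(hsv[...,2]>110)&(h>8)&(h<75)&(np.hypot(P[...,0]-618,0)<45)&(abs(P[...,1]-76)<80)
    nl,l,st,ce=cv2.connectedComponentsWithStats(pm.astype(np.uint8)); i=1+np.argmax(st[1:,4]); v,u=np.where(l==i)
    d=cv2.fitLine(np.stack([u,v],1).astype(np.float32),cv2.DIST_L2,0,.01,.01).ravel(); print('px',len(u),d.round(2),u.min(),u.max(),v.min(),v.max(), P[l==i].mean(0).round(1))
    o,dd=ray(c,np.array([d[2]-5*d[0],d[2]+5*d[0]]),np.array([d[3]-5*d[1],d[3]+5*d[1]])); N=np.cross(dd[0],dd[1]); L.append((o,N/np.linalg.norm(N)))
ax=np.cross(L[0][1],L[1][1]); ax/=np.linalg.norm(ax); ax*=np.sign(ax[2])
A=np.array([L[0][1],L[1][1],n]); foot=np.linalg.solve(A,[L[0][1]@L[0][0],L[1][1]@L[1][0],n@r0]); print('peg axis',ax.round(3),'foot',foot.round(1))
print('tip tri',tri(a,(248.3,186.8),b,(319.5,225)))
print('eye@5..10 side',on_z(a,np.array([296.7]),np.array([232.6]),8.))
for zz in (195,):
  for sg in (1,-1):
    x=np.array([.963,-.27,0])*sg; z=np.array([0,0,-1.]); R=np.stack([x,np.cross(z,x),z],1)
    for p in ((435,5,150),(435,5,2)): print(sg,'hover',p,np.round(inverse_kinematics(p,R),2))
    sx=np.array([.866*.998,-.055,.5]); x=sx*sg; z=-np.array([-.5,.033,.866]); x-=z*(x@z)/(z@z); x/=np.linalg.norm(x); z/=np.linalg.norm(z); R=np.stack([x,np.cross(z,x),z],1)
    for lift in (90,10): 
        p=foot-75*sx-z*lift; q=inverse_kinematics(p,R); print(sg,'hang',p.round(),None if q is None else np.round(q,2))
E
```

```text
side plane [629.6  79.7 225.7] [-0.504  0.033  0.863] yrange -63.68354102218996 193.14989483248678
px 95 [  0.52  -0.86 243.14 194.01] 237 249 186 202 [614.  120.6 257.8]
scene plane [632.7  73.4 227. ] [-0.459  0.029  0.888] yrange -63.560487438353846 191.4149302154558
px 103 [  0.34  -0.94 316.75 234.07] 312 322 225 244 [615.9 118.  257.8]
peg axis [-0.505  0.025  0.863] foot [633.3 116.1 224.3]
tip tri (array([599.81110951, 115.13658649, 277.77069332]), np.float64(0.7780316642113085))
eye@5..10 side [[510.02704925 -15.72912217   8.        ]]
1 hover (435, 5, 150) [ 0.13  0.3  -0.33  2.11  0.14  0.75 -2.14]
1 hover (435, 5, 2) [-0.1   0.58 -0.07  2.22  0.11  0.35 -2.1 ]
1 hang [523. 123. 265.] [-1.54  0.1   1.09  2.22  0.39  0.44 -2.42]
1 hang [563. 121. 195.] [-1.    0.29  0.62  2.22  0.33  0.23 -2.38]
-1 hover (435, 5, 150) [ 0.53  0.39 -0.84  2.09  0.39  0.83  0.75]
-1 hover (435, 5, 2) [ 0.37  0.66 -0.67  2.19  0.81  0.55  0.38]
-1 hang [523. 123. 265.] [ 0.58  0.22 -1.24  2.15  0.9   0.69  0.24]
-1 hang [563. 121. 195.] [ 0.31  0.37 -0.95  2.16  1.19  0.64  0.  ]
```

```bash
cat >> h.py <<'E'
def tool(x,z):
    z=np.asarray(z,float)/np.linalg.norm(z); x=np.asarray(x,float); x=x-z*(x@z); x/=np.linalg.norm(x)
    return np.stack([x,np.cross(z,x),z],1)
E
python3 - <<'E'
from h import *
s=read_state(); p=s['eef_pos']
movel([p[0],p[1],330],max_speed=250)
R=tool([-.963,.27,0],[0,0,-1]); movep([435,15,300],R)
print(read_state()['time'],read_state()['qpos'].round(2)); c=shot('wrist','w1')
movel([435,10,160],max_speed=200); c=shot('wrist','w2'); print(read_state()['time'])
m=np.hstack([load('w1')['image'],load('w2')['image']])
cv2.imwrite('pics/w12.png',cv2.resize(np.vstack([load('w1')['image'],load('w2')['image']]),None,fx=.75,fy=.75,interpolation=cv2.INTER_AREA))
E
```

```text
3.0917 [ 0.6   0.17 -0.87  1.89  0.14  1.15  0.98]
4.0417
```

View pics/w12.png

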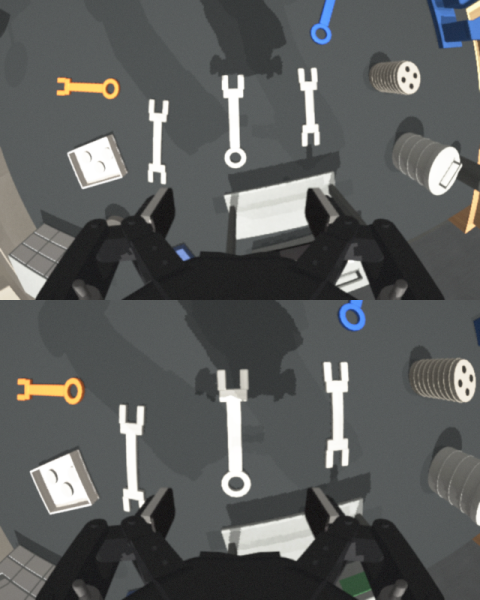

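The two wrist views show the spanner whole, with the eye at w1 (313,209) and w2 (313,245), the jaw towards the robot. I segment it in both and triangulate.

```bash
cat > sp.py <<'E'
from h import *
def spanner(c,eye_px,z,thr=120):
    """hole centre pixel, shank direction and side midline by rays on plane z"""
    hsv=cv2.cvtColor(c['image'],cv2.COLOR_BGR2HSV); m=((hsv[...,1]<50)&(hsv[...,2]>thr)).astype(np.uint8)
    cs,hi=cv2.findContours(m,cv2.RETR_CCOMP,cv2.CHAIN_APPROX_NONE)
    holes=[q for q,h in zip(cs,hi[0]) if h[3]>=0 and len(q)>8 and np.hypot(*(q[:,0].mean(0)-eye_px))<15]
    q=max(holes,key=len); par=[cs[h[3]] for qq,h in zip(cs,hi[0]) if qq is q][0]
    (e,ax,_)=cv2.fitEllipse(q); 
    g=on_z(c,par[:,0,0],par[:,0,1],z,True); E=on_z(c,np.array([e[0]]),np.array([e[1]]),z,True)[0]
    hp=on_z(c,q[:,0,0],q[:,0,1],z,True)
    d=g-E; far=d[np.linalg.norm(d,axis=1)>100]; x=-far.mean(0)[:2]; x/=np.linalg.norm(x)
    for _ in range(3):
        y=np.array([-x[1],x[0]]); s=d[:,:2]@x; t=d[:,:2]@y
        k=(s<-30)&(s>-120)&(abs(t)<14); up=np.polyfit(s[k&(t>0)],t[k&(t>0)],1); lo=np.polyfit(s[k&(t<0)],t[k&(t<0)],1)
        x=x+y*(up[0]+lo[0])/2; x/=np.linalg.norm(x)
    return dict(e=e,E=E,x=x,width=up[1]-lo[1],off=(up[1]+lo[1])/2,ends=(s.min(),s.max()),hole=np.ptp(hp[:,:2],axis=0))
E
python3 - <<'E'
from sp import *
w1,w2=load('w1'),load('w2')
r=[spanner(w1,(313,209),10.),spanner(w2,(313,245),10.)]
for k in r: print({a:np.round(b,3) for a,b in k.items()})
print('eye tri',tri(w1,r[0]['e'],w2,r[1]['e'],True,True), 'w/side',tri(w2,r[1]['e'],load('side0'),(296.7,232.6),True))
print(read_state()['eef_pos'],read_state()['tool_rot'].round(3).tolist())
E
```

```text
{'e': array([313.337, 209.969]), 'E': array([510.501, -16.173,  10.   ]), 'x': array([ 0.969, -0.248]), 'width': np.float64(21.702), 'off': np.float64(-0.429), 'ends': array([-173.247,   24.015]), 'hole': array([24.29 , 24.456])}
{'e': array([314.389, 244.825]), 'E': array([510.199, -15.908,  10.   ]), 'x': array([ 0.969, -0.246]), 'width': np.float64(20.778), 'off': np.float64(-0.213), 'ends': array([-172.385,   24.15 ]), 'hole': array([24.194, 25.109])}
eye tri (array([511.34894859, -16.37481908,   7.28973085]), np.float64(0.18466850729382564)) w/side (array([510.52600927, -16.05521163,   7.99309294]), np.float64(1.0131639438677873))
[435.69404446  10.07795251 161.02267897] [[-0.963, 0.27, 0.002], [0.27, 0.963, -0.0], [-0.002, 0.0, -1.0]]
```

```bash
python3 - <<'E'
from h import *
ex=np.array([.969,-.247,0]); ex/=np.linalg.norm(ex); E=np.array([510.5,-16,0])
R=tool(-ex,[0,0,-1]); g=E-80*ex
movel([g[0],g[1],60],R,max_speed=150)
print(movel([g[0],g[1],1.5],R,max_speed=60,guard=15), read_state()['eef_pos'])
clamp(); s=read_state(); print(s['time'],s['finger_gap'],s['gripper_force'],s['eef_pos'],s['ft_force'].round(1))
movel([g[0],g[1],40],R,max_speed=80)
s=read_state(); print(s['time'],s['finger_gap'],s['gripper_force'],s['eef_pos'],s['ft_force'].round(1)); np.save('grasp.npy',s['tool_rot'])
shot('wrist','w3'); c=shot('side','s3')
cv2.imwrite('pics/g.png',np.hstack([cv2.resize(load('w3')['image'][150:350,220:420],(400,400)),cv2.resize(c['image'][160:310,250:400],(400,400))]))
E
```

```text
False [433.17146673   3.77529094   1.77140914]
6.75 -0.0774874843400531 0.0 [432.97849416   3.77211058   1.49308461] [-0.3 -0.2  0.3]
7.3833 -0.042351003109430775 0.0 [432.95022864   3.56613791  39.8652438 ] [-0.2  0.3 -0.3]
```

View pics/g.png

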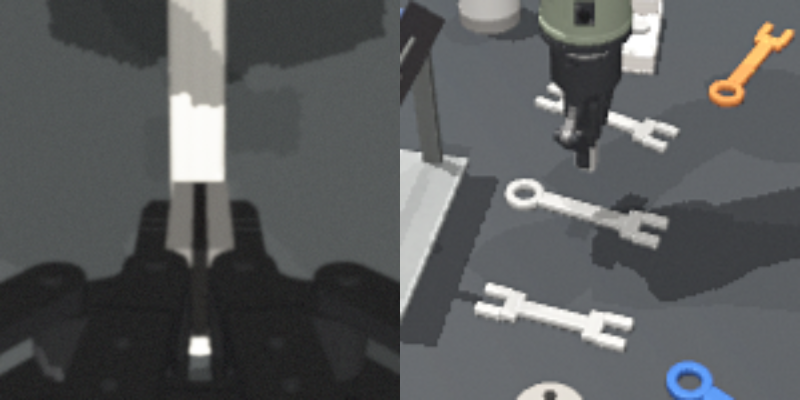

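The fingers shut above the spanner: the gap is 0 and the spanner has not moved (eye still at side pixel (297,232)). The tips must stand higher than I assumed, so I feel for the spanner's top with the closed fingers.

```bash
python3 - <<'E'
from h import *
s=read_state(); p=s['eef_pos']
movel([p[0],p[1],12],max_speed=100)
t=movel([p[0],p[1],-9],max_speed=25,guard=6); s=read_state(); print(t,s['time'],s['eef_pos'],s['ft_force'].round(1))
w=load('w3')
# fingertip depth in the wrist picture, tool frame: TCP expected position
P=proj(w,np.array([[432.95,3.57,39.9],[432.95,3.57,58.9]]),True); print(P)
E
```

```text
False 8.9083 [432.75169052   3.75694167  -8.91722451] [ 0.3  0.4 -0.2]
[[318.06326269 229.46818155]
 [317.91011808 241.71168592]]
```

```bash
python3 - <<'E'
from h import *
c=shot('wrist','w4'); s=read_state(); R=s['tool_rot']; t=s['eef_pos']
v,u=np.mgrid[:400,:640]; o,d=ray(c,u,v,True); f=-c['cam_to_world'][:3,2]
P=o+d*(c['range_z']/(d@f))[...,None]; T=(P-t)@R
k=(abs(T[...,0])<25)&(abs(T[...,1])<30)&(c['range_z']>0)
h,e=np.histogram(T[...,2][k],bins=np.arange(-110,25,5)); print(list(zip(e[:-1].astype(int),h)))
for zz in range(-70,20,6):
    j=k&(abs(T[...,2]-zz)<3)&(v>150)
    if j.sum(): print(zz,j.sum(),T[j].min(0).round(),T[j].max(0).round(),c['image'][j].mean(0).round(), u[j].mean().round(),v[j].min(),v[j].max())
cv2.imwrite('pics/w4c.png',cv2.resize(c['image'][170:350,200:440],None,fx=3.2,fy=3.2,interpolation=cv2.INTER_CUBIC))
E
```

```text
[(np.int64(-110), np.int64(934)), (np.int64(-105), np.int64(721)), (np.int64(-100), np.int64(1076)), (np.int64(-95), np.int64(2407)), (np.int64(-90), np.int64(1354)), (np.int64(-85), np.int64(916)), (np.int64(-80), np.int64(491)), (np.int64(-75), np.int64(347)), (np.int64(-70), np.int64(284)), (np.int64(-65), np.int64(341)), (np.int64(-60), np.int64(311)), (np.int64(-55), np.int64(232)), (np.int64(-50), np.int64(260)), (np.int64(-45), np.int64(99)), (np.int64(-40), np.int64(0)), (np.int64(-35), np.int64(0)), (np.int64(-30), np.int64(0)), (np.int64(-25), np.int64(66)), (np.int64(-20), np.int64(1436)), (np.int64(-15), np.int64(226)), (np.int64(-10), np.int64(4138)), (np.int64(-5), np.int64(0)), (np.int64(0), np.int64(0)), (np.int64(5), np.int64(0)), (np.int64(10), np.int64(0)), (np.int64(15), np.int64(0))]
-70 275 [  7. -12. -73.] [ 12.  14. -67.] [ 94.  98. 100.] 320.0 263 275
-64 401 [  6. -13. -67.] [ 12.  14. -61.] [73. 75. 76.] 319.0 257 273
-58 366 [  6. -13. -61.] [ 12.  14. -55.] [77. 79. 80.] 320.0 251 268
-52 303 [  6. -13. -55.] [ 12.  14. -49.] [78. 80. 81.] 319.0 245 260
-46 237 [  6. -13. -49.] [ 12.  14. -43.] [84. 86. 87.] 320.0 240 255
-40 51 [ 10.  -5. -43.] [ 11.   7. -41.] [125. 130. 133.] 320.0 240 242
-22 640 [ -4. -10. -21.] [ 25.   9. -19.] [171. 179. 182.] 317.0 200 249
-16 862 [ -6. -10. -19.] [ 25.  10. -16.] [165. 173. 176.] 318.0 199 249
-10 4362 [-25. -30. -11.] [25. 30. -7.] [80. 80. 76.] 318.0 195 272
-4 2 [  5. -24.  -7.] [ 19. -17.  -7.] [76. 75. 72.] 284.0 203 226
```

View pics/w4c.png

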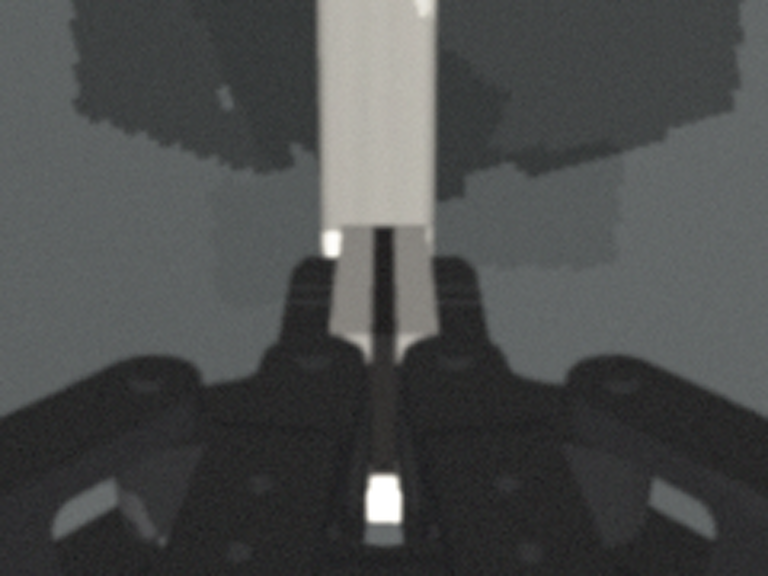

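The range data show the shut fingertips at tool z of about -41 mm, so the reported TCP lies about 41 mm beyond the real finger ends. The spanner top sits at tool z -19. I confirm this by touch, slowly and guarded.

```bash
python3 - <<'E'
from h import *
s=read_state(); p=s['eef_pos']
movel([p[0],p[1],-25],max_speed=60)
t=movel([p[0],p[1],-45],max_speed=20,guard=5); s=read_state(); print(t,s['time'],s['eef_pos'],s['ft_force'].round(1))
E
```

```text
True 9.7583 [433.08299571   3.71336396 -27.53467649] [-0.5 -1.3  8.8]
```

The touch came at TCP z -27.5 on the 10 mm top, so the real tips are 37.5 mm behind the reported TCP. I regrasp with that correction.

```bash
python3 - <<'E'
from h import *
ex=np.array([.969,-.247,0]); ex/=np.linalg.norm(ex); E=np.array([510.5,-16,0])
R=tool(-ex,[0,0,-1]); g=E-80*ex
movel([g[0],g[1],0],R,max_speed=120)
open_gripper()
print(movel([g[0],g[1],-36.5],R,max_speed=60,guard=10), read_state()['eef_pos'])
clamp(); s=read_state(); print(s['time'],s['finger_gap'],s['gripper_force'],s['eef_pos'],s['ft_force'].round(1))
if s['finger_gap']>15:
    movel([g[0],g[1],60],R,max_speed=120)
    s=read_state(); print(s['time'],s['finger_gap'],s['gripper_force'],s['eef_pos'],s['ft_force'].round(1))
    shot('wrist','w5'); c=shot('side','s5'); shot('scene','c5')
    cv2.imwrite('pics/g5.png',np.hstack([cv2.resize(load('w5')['image'][150:350,220:420],(400,400)),cv2.resize(c['image'][130:280,250:400],(400,400))]))
E
```

```text
False [432.9798509    3.88913854 -36.46735163]
12.325 18.45668182056778 58.493658900260925 [433.07058037   3.70934559 -36.17350512] [-2.8  0.3 11.1]
13.275 17.71270821986981 58.76107156276703 [432.62156921   3.68364022  59.46834457] [ 0.6 -0.1 -2.2]
```

View pics/g5.png

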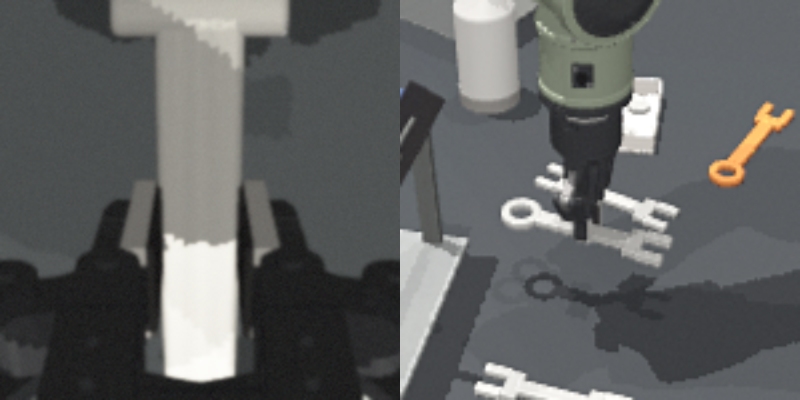

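The spanner is lifted: gap 17.7 mm, weight 2.2 N, and the eye at side crop (520,213) with the jaw at (650,245). I measure how it sits in the gripper.

```bash
cat > held.py <<'E'
from h import *
def side_eye(c,box):
    """eye hole centre pixel in the side picture within box u0,u1,v0,v1"""
    u0,u1,v0,v1=box; im=cv2.resize(c['image'][v0:v1,u0:u1],None,fx=4,fy=4,interpolation=cv2.INTER_CUBIC)
    hsv=cv2.cvtColor(im,cv2.COLOR_BGR2HSV); m=((hsv[...,1]<50)&(hsv[...,2]>140)).astype(np.uint8)
    cs,hi=cv2.findContours(m,cv2.RETR_CCOMP,cv2.CHAIN_APPROX_NONE)
    out=[]
    for q,h in zip(cs,hi[0]):
        if h[3]>=0 and len(q)>16:
            e=cv2.fitEllipse(q); out.append(((e[0][0]+.5)/4-.5+u0,(e[0][1]+.5)/4-.5+v0,e[1]))
    return out
def fit_white(P,R,t,mask,name):
    q=(P[mask]-t)@R; m=q.mean(0); 
    A=np.c_[q[:,0],q[:,1],np.ones(len(q))]
    for _ in range(4):
        s=np.linalg.lstsq(A,q[:,2],rcond=None)[0]; r=q[:,2]-A@s; k=abs(r)<3; A,q=A[k],q[k]
    print(name,len(q),'z=',s.round(3),'x',q[:,0].min().round(),q[:,0].max().round(),'y',q[:,1].min().round(1),q[:,1].max().round(1)); return s
E
python3 - <<'E'
from held import *
s=read_state(); R,t=s['tool_rot'],s['eef_pos']
c=load('w5'); v,u=np.mgrid[:400,:640]; o,d=ray(c,u,v,True); f=-c['cam_to_world'][:3,2]; P=o+d*(c['range_z']/(d@f))[...,None]
hsv=cv2.cvtColor(c['image'],cv2.COLOR_BGR2HSV); T=(P-t)@R
m=(hsv[...,1]<50)&(hsv[...,2]>110)&(abs(T[...,1])<9)&(T[...,0]>14)&(T[...,0]<60)&(T[...,2]<-20)
fit_white(P,R,t,m,'wrist')
c=load('s5'); e=side_eye(c,(280,310,195,225)); print(e)
for b,z in ((c,'s5'),(load('c5'),'c5')):
    P=depth_pts(b); T=(P-t)@R; hsv=cv2.cvtColor(b['image'],cv2.COLOR_BGR2HSV)
    m=(hsv[...,1]<50)&(hsv[...,2]>120)&(abs(T[...,1])<24)&(T[...,0]<-25)&(T[...,0]>-110)&(T[...,2]<-20)&(T[...,2]>-80)
    if m.sum()>20: fit_white(P,R,t,m,z)
    m=(hsv[...,1]<50)&(hsv[...,2]>120)&(abs(T[...,1])<24)&(T[...,0]<110)&(T[...,0]>25)&(T[...,2]<-20)&(T[...,2]>-80)
    if m.sum()>20: fit_white(P,R,t,m,z+' jaw')
o,d=ray(c,np.array([e[0][0]]),np.array([e[0][1]])); 
for zt in (-45,-50,-35): # intersect with tool plane z=zt
    n=R[:,2]; k=((t+n*zt-o)@n)/(d[0]@n); print(zt,((o+d[0]*k-t)@R).round(1))
E
```

```text
wrist 3957 z= [-1.0000e-03 -6.0000e-03 -4.6236e+01] x 14.0 60.0 y -9.0 9.0
[(294.9500427246094, 209.40479469299316, (14.968613624572754, 32.12481689453125))]
s5 122 z= [ 7.0000e-03  1.9000e-02 -4.6345e+01] x -104.0 -25.0 y -21.6 23.2
s5 jaw 144 z= [ 3.2000e-02 -2.0000e-03 -4.8452e+01] x 26.0 92.0 y -22.0 23.3
c5 133 z= [-1.1000e-02 -4.0000e-03 -4.5651e+01] x -102.0 -25.0 y -22.4 21.7
c5 jaw 50 z= [-3.9000e-02  3.0000e-03 -4.2746e+01] x 49.0 92.0 y -21.0 21.3
-45 [-81.    1.1 -45. ]
-50 [-78.3   6.4 -50. ]
-35 [-86.3  -9.5 -35. ]
```

The spanner is level in the hand: its top is at tool z -46.2 and the eye at tool (-80.5, 0.3, -41). Next I carry it to above the peg tip, aligned with the peg, and look.

```bash
cat >> held.py <<'E'
AX=np.array([-.503,.030,.864]); AX/=np.linalg.norm(AX); FOOT=np.array([633.3,116.1,224.3]); EYE=np.array([-80.5,.3,-41])
SX=np.array([.998,-.062,0])
RH=tool(-SX,-AX)
def tcp_for(h,d=(0,0,0)): return FOOT+AX*h+np.asarray(d)-RH@EYE
E
python3 - <<'E'
from held import *
p=read_state()['eef_pos']; 
print(tcp_for(85),inverse_kinematics(tcp_for(85),RH),inverse_kinematics(tcp_for(6),RH))
movel([p[0],p[1],240],max_speed=250)
try: movel(tcp_for(85),RH,max_speed=200)
except PlanningError as ex: print('PE',ex); movep(tcp_for(85),RH)
s=read_state(); print(s['time'],s['eef_pos'],s['finger_gap'],s['qpos'].round(2))
a=shot('side','s6'); b=shot('scene','c6')
cv2.imwrite('pics/g6.png',np.hstack([cv2.resize(a['image'][130:230,200:300],(400,400),interpolation=cv2.INTER_CUBIC),cv2.resize(b['image'][175:275,265:365],(400,400),interpolation=cv2.INTER_CUBIC)]))
E
```

```text
[541.75331439 121.49037114 221.75279525] [ 0.07648178  0.21214722 -0.66190151  2.19141798  0.95528865  0.52287071
  0.17610537] [-0.19510825  0.35826169 -0.31956313  2.19212698  1.24262338  0.38907706
 -0.08969528]
15.6667 [541.53295251 121.53852928 221.55389306] 17.98386949268948 [ 0.16  0.23 -0.75  2.19  0.98  0.55  0.15]
```

View pics/g6.png

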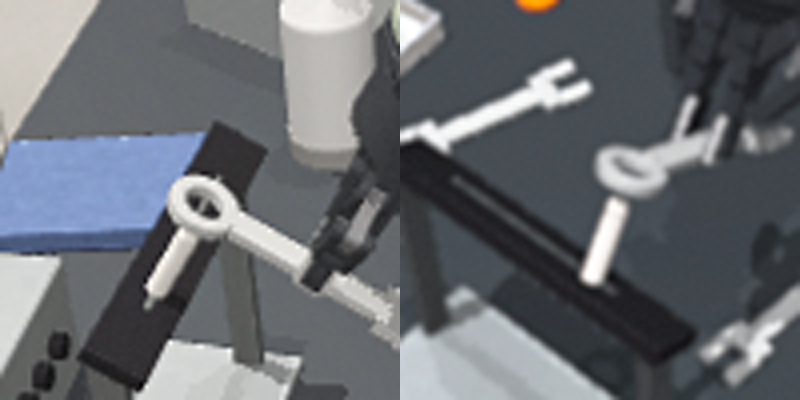

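The eye lies on the peg's axis in both crops: ring centre (203,208) on the side-crop axis, and (631,168) on the scene-crop axis. I slide it down the peg, guarded.

```bash
python3 - <<'E'
from held import *
for h,sp in ((55,60),(9,60)):
    g=movel(tcp_for(h),RH,max_speed=sp,guard=8); s=read_state()
    hh=(s['eef_pos']-tcp_for(0))@AX; print(h,g,s['time'],hh.round(1),s['ft_force'].round(1),s['finger_gap'])
    if g: break
a=shot('side','s7'); b=shot('scene','c7')
cv2.imwrite('pics/g7.png',np.hstack([cv2.resize(a['image'][150:250,200:300],(400,400),interpolation=cv2.INTER_CUBIC),cv2.resize(b['image'][185:285,265:365],(400,400),interpolation=cv2.INTER_CUBIC)]))
E
```

```text
55 False 16.4167 55.1 [ 0.1  0.2 -1.3] 17.899336324459217
9 False 17.3333 9.3 [ 0.3  0.2 -2.8] 18.010180015758493
```

View pics/g7.png

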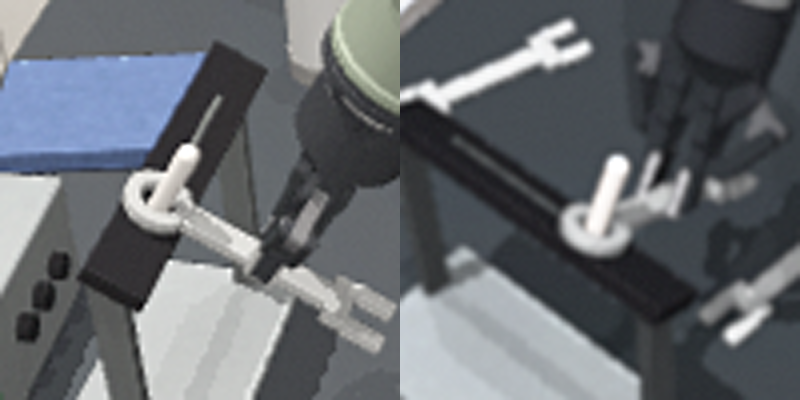

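The ring is on the peg, near its foot (peg through the eye at crop (165,190) and (605,215)). I release, back out along the tool axis and check.

```bash
python3 - <<'E'
from held import *
open_gripper(); s=read_state(); print(s['time'],s['finger_gap'],s['ft_force'].round(1))
p=s['eef_pos']; R=s['tool_rot']
movel(p+R[:,0]*8-R[:,2]*25,max_speed=60)
movel(p+R[:,0]*40-R[:,2]*110,max_speed=150)
wait(1.0)
a=shot('side','s8'); b=shot('scene','c8'); wait(.5); a2=shot('side','s9'); print(read_state()['time'],read_state()['ft_force'].round(1), 'moving px',(cv2.absdiff(a['image'],a2['image'])[150:280,180:320].max(2)>40).sum())
cv2.imwrite('pics/g8.png',np.hstack([cv2.resize(a['image'][150:290,190:330],(400,400),interpolation=cv2.INTER_CUBIC),cv2.resize(b['image'][175:295,255:375],(400,400),interpolation=cv2.INTER_CUBIC)]))
E
```

```text
18.0917 85.104546240174 [-0.7  0.4  0.7]
21.0833 [-0.2  0.   0.2] moving px 1
```

View pics/g8.png

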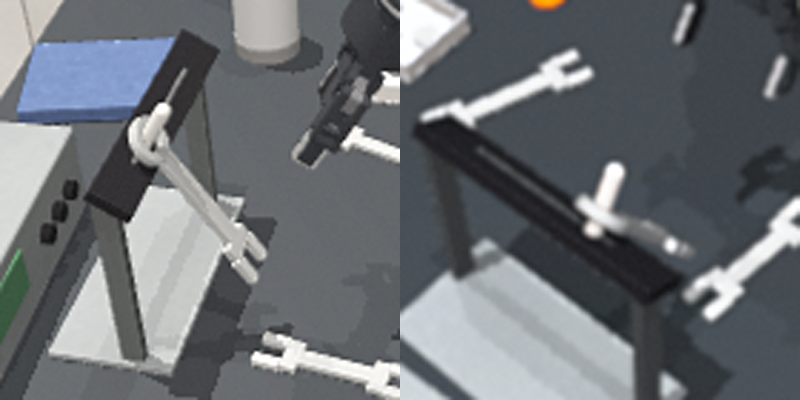

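The spanner hangs by its eye on the peg (side crop (150,140)), jaw down at (245,260). It is at rest, the gripper is clear and the bystanders are in place.

```bash
python3 -c "
from workcell import *
print(finish_job())"
```

```text
the job is handed in; nothing more can be done
None
```

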